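# Return the long bolt to its slot in the hardware rack

### The arm

A 6-joint arm with a two-finger parallel gripper is mounted at the origin on a cart in front of the work surface, level with it; the furniture and walls round the work are solid. World frame = base frame: x ahead of the robot, y to its left, z up, the work surface at z = 0. Lengths are in mm, angles in rad, forces in N, time in s.
With the tool pointing down it reaches from about 225 to 875 mm from the base axis. Payload 3.4 kg.
Tool frame: the origin (TCP) lies at the very end of the fingers, on their centre line; the grasp point (between the pads) lies hold_point_z behind it (hold_point_z is the distance from the TCP to the grasp point, in mm); z points along the fingers, y is the line along which they close (so a half turn about z gives the same grasp; the last joint's range is limited). The gripper opens to 85 mm and grips with 20 to 120 N. Pads are 22 mm wide; open, the fingers measure 114 mm over their backs; the gripper's body (76 mm by 85 mm) begins 54 mm behind the grasp point. The pads swing forward as they close: fully open they stand 13 mm farther back than shut.
Start: joints at [-1.296, 0.276, 1.505, -0, 1.361, -0.121], TCP at [221.692, -530.583, 205.228] pointing down, gripper open.
Joint ranges: [-2.89, 2.89], [-0.75, 2.08], [0.22, 2.7], [-1.18, 4.32], [0.11, 2.71], [-2.7, 2.7]. Speed limits (rad/s): [2.57, 2.57, 3.14, 3.14, 3.14, 3.14].

### API

Orientations are given as a rotation vector (axis times angle).
In Python, from cell import get_obs, snapshot, camera_model, job_done, boxes_of, hold_point_z gives the robot as it stands.
- The arm moves only by the tool carry_out, never from a script. Its argument "moves" is one flat list of numbers, 4 for each row, row after row: the shift along the tool's x, y, z in units of 30 mm (1.0 is 30 mm), then the turn about the tool's z in units of 6 degrees (1.0 is 6 degrees). A call has 1 to 5 rows; each row shifts and turns the commanded pose from where the row before left it, along the tool's axes as they then stand; what a row does not reach is not made up. A row lasts 1/12 s, in which the tool goes at most 41.7 mm and 7.16 degrees, less where a joint would pass 70% of its speed; a pose out of reach is approached as far as the arm can. A call is refused whole if a number of a shift passes 1 or a number of a turn 1, either way. A call with a gripper value outside its range is refused whole. "fingers" is the finger opening in mm, from 0 to 85.4, set as the call begins (left out, the last holds). The fingers move at their own pace and stop on an object; "force" is the grip in N (left out, the last holds). Time passes only in rows, so rows that do not move let the fingers close. It gives the time, the measured TCP pose, the force, the opening and the grip force at its end, in the units of the state.
- get_obs(): the state, without advancing time (a new reading comes with each control period).
- snapshot(name): name is "scene" or "top" or "wrist"; returns the picture (480x640x3 uint8, red, green, blue); there is no depth.
- camera_model(name): a dict with "fx", "fy", "cx", "cy" (pixels), "k1" (the pictures are not rectified: a ray, as slopes to the right and down, at radius r is drawn at 1 + k1 r^2 times it, then the intrinsics apply), "rvec" (rotation vector, rad) and "tvec" (3), from world to camera coordinates, as OpenCV has them. Camera axes: x right, y down, z forward; pixel columns grow to the right and rows downward; lengths in mm; the calibration is good to about 2 mm. A picture is of the moment at which its call begins: read the wrist's pose just before it. camera_model takes no time and is no camera call; for the wrist camera it gives the pose at the moment of the call.
- job_done(): hands the job in; it is judged then, once.
Trained networks look in the newest picture that a camera, given by its name, has taken for a name from the list of things; names that differ only in an ending like _2 or _b are one class to them, and where a whole thing is asked for, a point or a joint stands for the part that bears it (a point fixed in the world has none). Each returns a list of dicts, best first, with "confidence" (0 to 1); they miss things now and then, are a little off and sometimes report something else, mostly with a low value. They report only what shows in the picture. A call takes as long as a camera call. They do not tell look-alikes from the thing itself.
- boxes_of(camera, query): "rect" ([left, top, width, height] in pixels, round what is visible of it).
The state is a dict: "t": time; "joint_pos": joint angles; "joint_velocities": joint speeds; "effort": joint torques, N m; "tcp_pos": TCP position; "orientation": TCP orientation; "contact_force": force on the tool from outside, world axes, zero at the start; "moment": the same for the moment, N m; "opening": finger opening in mm; "grip_force": force on a finger pad.
Only numpy, scipy, OpenCV 4.12 (cv2) and the standard library are available. Lean on these libraries where they do the work, as an engineer would, in place of code of your own. Each camera call takes 0.05 s, during which the arm holds its last target. There are 200 camera calls.

### The job

Put the loose long bolt from the bench back into its own slot of the hardware rack: the slot that has a bolt of the same length as a sample on the wooden ledge behind it. Leave it lying flat on the slot's floor, lengthwise in the slot.

Things in the scene. Friction and masses are not known exactly. Their poses are not given: they have to be found in the camera images.
- long_bolt: Loose dark grey hex bolt lying on the bench right of the rack, the longest loose bolt: 68 mm long, 22 mm wide, 20 mm high as it lies; about 60 g; grip it across its width at the middle. Origin: centre of its underside; y along its length, z up. A shorter rusty bolt (42 mm) and a rusty nut lie loose nearby, centres at least 70 mm away.
- long_bolt_slot_floor (a point): Centre of the floor of the long bolt's slot, a fixed sheet-steel tray: inside 130 mm along x (lengthwise, roughly away from the robot) and 100 mm along y, walls 4 mm thick and 15 mm above its floor, which is 11 mm above the bench; z up. Its label is a fixed sample, a 68 mm bolt, laid crosswise on the wooden ledge behind its far (+x) wall; the sample's top is 43 mm above the floor.
- short_bolt_slot_floor (a point): Centre of the floor of the short bolts' slot: the same tray, but its sample is a 42 mm bolt, 18 mm wide. The three trays stand empty side by side on a fixed plywood rack, in any order, 112 mm from centre to centre along y; each has its ledge behind it.
- nut_slot_floor (a point): The centre of the floor of the slot for nuts: the same tray, but its sample is a hex nut, 28 mm over the corners and 13 mm high.
Not all that is in view belongs to the job. Of the things shaped like the long_bolt, the grey one is meant.

How it is judged (in metres and radians):
At the end, for the whole second after the job is handed in: The long bolt lies at rest on the floor of the slot whose sample is the long bolt: inside its walls (centre within 40 mm lengthwise and 45 mm across of the slot's centre), flat within 8 degrees, and lengthwise within 25 degrees, head at either end (x of long_bolt in the frame of long_bolt_slot_floor between -0.04 and 0.04 m and y of long_bolt in the frame of long_bolt_slot_floor between -0.045 and 0.045 m and z of long_bolt in the frame of long_bolt_slot_floor below 0.025 m and angle between long_bolt's own y axis and vertical between 1.43 and 1.71 rad and angle between the y axis of long_bolt and the x axis of long_bolt_slot_floor, either way round below 0.44 rad and linear speed of long_bolt below 0.02 m/s and angular speed of long_bolt below 0.2 rad/s); the robot touches nothing.
It also fails if it takes over 35 s, if anything falls off the work surface, if the arm or the gripper's body presses on something with over 40 N, if the wrist force passes 120 N, or if a joint passes its speed limit or range.

## Working session

There is one attempt and no reset: what is moved stays moved. The work goes in short steps, Python scripts to look and compute and a tool call to move; the robot and the scene stay as the last step left them, time stands still between calls to the robot, and variables do not carry over. Pictures are saved under pics/ and viewed, at most 10 in all, crops included, and the job is handed in when it is done.

Besides the shell and the picture viewer there is one more tool, called as name(argument=value, ...) on one line, values as JSON. carry_out: Moves the arm, as the interface text tells. Its arguments: {"type":"object","properties":{"moves":{"type":"array"},"fingers":{"type":"number"},"force":{"type":"number"}},"required":["moves"]}

```bash
mkdir -p pics; cat > h.py <<'E'
import numpy as np, cv2
from cell import *
def snap(n,f=None):
    im=snapshot(n)
    if f: cv2.imwrite('pics/'+f,im[:,:,::-1])
    return im
def ray(m,u,v):
    x=np.array([(u-m['cx'])/m['fx'],(v-m['cy'])/m['fy']]);y=x.copy()
    for _ in range(20): y=x/(1+m['k1']*(y@y))
    R=cv2.Rodrigues(np.array(m['rvec'],float))[0]
    return -R.T@np.array(m['tvec'],float).ravel(), R.T@np.array([y[0],y[1],1])
def at(m,u,v,z):
    c,d=ray(m,u,v); return (c+d*(z-c[2])/d[2]).round(1)
def proj(m,p):
    R=cv2.Rodrigues(np.array(m['rvec'],float))[0]
    q=R@np.array(p,float)+np.array(m['tvec'],float).ravel(); s=q[:2]/q[2]; s=s*(1+m['k1']*(s@s))
    return np.array([s[0]*m['fx']+m['cx'],s[1]*m['fy']+m['cy']]).round(1)
E
python3 - <<'E'
from h import *
print(hold_point_z if not callable(hold_point_z) else hold_point_z())
a=snap('top','top1.png');b=snap('scene','scene1.png')
for q in ['long_bolt','long_bolt_slot_floor','short_bolt_slot_floor','nut_slot_floor']:
  for c,z in (('top',10),('scene',10)):
    try:
      for r in boxes_of(c,q)[:5]:
        l,t,w,h=r['rect'];print(q,c,np.round(r['rect']),round(r['confidence'],2),at(camera_model(c),l+w/2,t+h/2,z))
    except Exception as e: print(q,c,e)
o=get_obs();print(o['t'],o['tcp_pos'],o['orientation'])
E
```

```text
18.700000000000003
long_bolt top [359. 230.  30.  27.] 0.82 [ 514.8 -189.8   10. ]
long_bolt top [460. 211.  15.  36.] 0.73 [ 547.8 -371.7   10. ]
long_bolt top [406. 260.  39.  22.] 0.7 [ 465.6 -288.1   10. ]
long_bolt scene [343. 243.   8.   6.] 0.6 [ 526.8 -169.4   10. ]
long_bolt scene [423. 215.   5.   9.] 0.45 [ 521.  -383.8   10. ]
long_bolt_slot_floor top [202. 188.  63.  88.] 0.75 [531.4  79.8  10. ]
long_bolt_slot_floor scene [206. 245.  78.  76.] 0.96 [528.2  79.4  10. ]
short_bolt_slot_floor top [262. 189.  58.  90.] 0.6 [530.  -29.9  10. ]
short_bolt_slot_floor scene [252. 229.  76.  70.] 0.62 [534.7 -31.3  10. ]
nut_slot_floor top [261. 190.  58.  90.] 0.7 [527.8 -29.7  10. ]
nut_slot_floor top [136. 184.  70.  92.] 0.65 [531.6 197.   10. ]
nut_slot_floor scene [155. 260.  80.  78.] 0.77 [534. 188.  10.]
0.5 [ 221.68382364 -530.5528464   205.18363396] [-3.08027249e+00 -6.17659328e-01 -1.71802392e-05]
```

```bash
python3 - <<'E'
import cv2
a=cv2.imread('pics/top1.png')
cv2.imwrite('pics/c1.png',cv2.resize(a[140:300,120:520],(800,320),interpolation=cv2.INTER_CUBIC))
b=cv2.imread('pics/scene1.png')
cv2.imwrite('pics/c2.png',cv2.resize(b[180:350,140:460],(800,425),interpolation=cv2.INTER_CUBIC))
E
```

```text
(no output)
```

View pics/c1.png

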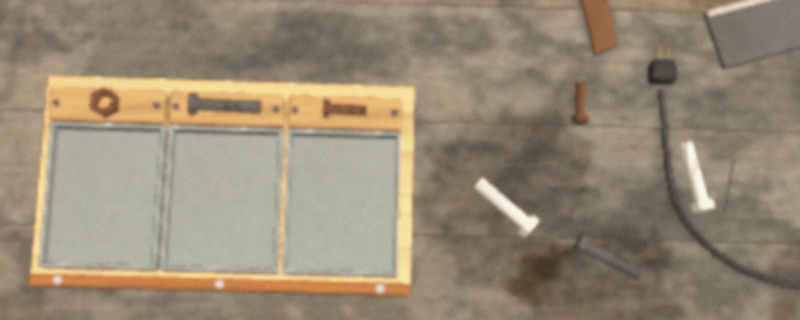

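View pics/c2.png

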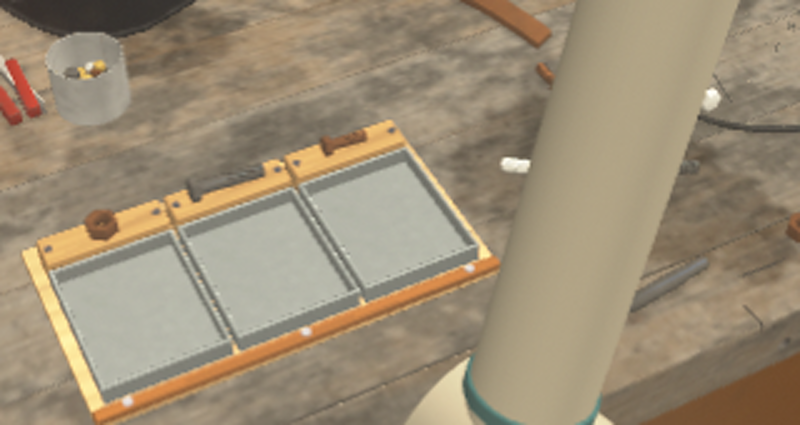

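The top view shows three trays: the nut sample at left, the dark long bolt sample in the middle, and the short rusty bolt at right. The middle tray is the target.

Things that could be taken for the bolt, in top pixels:
- white bolt (374,243)
- white bolt (469,228)
- short rusty bolt (410,191)
- cable, x about 455
- grey bolt (423,268): my choice, since it is grey and long

Next I work out the approach, with one close crop of the grey bolt.

```bash
cat >> h.py <<'E'
def plan(p,yawdir=None):
    """shift in tool axes (units 30mm) to world p; turn (units 6deg) to put tool y along +-yawdir (world deg)"""
    o=get_obs();R=cv2.Rodrigues(np.array(o['orientation'],float))[0]
    d=R.T@(np.array(p,float)-o['tcp_pos']);print('t',round(o['t'],2),'tcp',np.round(o['tcp_pos'],1),'units',(d/30).round(2),'F',np.round(o['contact_force'],1),'open',round(o['opening'],1),'grip',round(o['grip_force'],1))
    a=np.degrees(np.arctan2(R[1,1],R[0,1]));print('toolx',R[:,0].round(2),'tooly',R[:,1].round(2),'yaw y',a.round(1),'j6',round(o['joint_pos'][5],2))
    if yawdir is not None:
        e=(yawdir-a+90)%180-90; print('world turn',e.round(1),'tool-z units',(-e/6).round(2))
E
python3 - <<'E'
from h import *
m=camera_model('top')
h=at(m,409.5,260.5,10);t=at(m,438.5,276,10)
print(h,t,np.linalg.norm(h-t)); ax=np.degrees(np.arctan2(t[1]-h[1],t[0]-h[0]));print('axis',ax)
for u,v in ((167,127),(283,129),(280,274),(162,270)): print(at(m,120+u/2,140+v/2,26))
c=(h+t)/2; plan([c[0],c[1],150],ax+90)
a=cv2.imread('pics/top1.png')
cv2.imwrite('pics/c3.png',cv2.resize(a[235:300,380:460],(640,520),interpolation=cv2.INTER_CUBIC))
E
```

```text
[ 483.9 -257.8   10. ] [ 455.5 -312.8   10. ] 61.89959612146107
axis -117.31018548888355
[580.6 136.1  26. ]
[581.7  26.5  26. ]
[443.7  23.6  26. ]
[444.8 132.4  26. ]
t 0.5 tcp [ 221.7 -530.6  205.2] units [10.78 -4.36  1.84] F [-0.4 -0.9  0.5] open 85.6 grip 0.0
toolx [0.92 0.39 0.  ] tooly [ 0.39 -0.92 -0.  ] yaw y -67.3 j6 -0.12
world turn 40.0 tool-z units -6.67
```

View pics/c3.png

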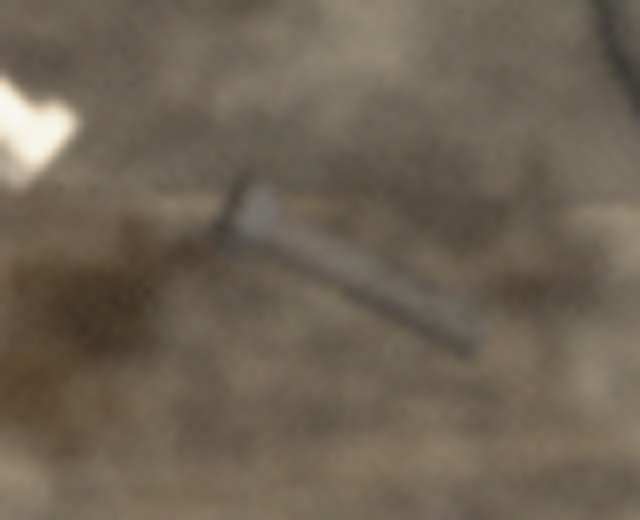

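The crop confirms a dark grey hex bolt: head near top pixel (411,262), tip near (439,278). The slot centre comes out at about (513, 80). Moving over the bolt now.

carry_out(moves=[1, -0.4, 0.15, 0, 1, -0.4, 0.15, 0, 1, -0.4, 0.15, 0, 1, -0.4, 0.15, 0, 1, -0.4, 0.15, 0], fingers=60)

```text
t: 0.92
tcp_pos: [337.8, -416.3, 182.7]
orientation: [3.08, 0.617, 0.0]
contact_force: [0.4, 0.2, -0.9]
opening: 60.3
grip_force: 0.0
```

carry_out(moves=[1, -0.4, 0.15, 0, 1, -0.4, 0.15, 0, 1, -0.4, 0.15, 0, 1, -0.4, 0.15, 0, 0.8, -0.4, 0.15, 0])

```text
t: 1.33
tcp_pos: [448.4, -305.0, 160.2]
orientation: [3.08, 0.619, 0.002]
contact_force: [-0.3, -0.5, 0.3]
opening: 59.8
grip_force: 0.0
```

carry_out(moves=[0, 0, 0, -1, 0, 0, 0, -1, 0, 0, 0, -1, 0, 0, 0, -1, 0, 0, 0, -1])

```text
t: 1.75
tcp_pos: [446.9, -306.4, 160.3]
orientation: [2.811, 1.402, -0.0]
contact_force: [-0.6, -1.1, 0.5]
opening: 59.9
grip_force: 0.0
```

carry_out(moves=[0, 0, 0, -1, 0, 0, 0, -0.7, 0, 0, 0, 0])

```text
t: 2.0
tcp_pos: [446.7, -306.5, 160.3]
orientation: [2.679, 1.64, -0.0]
contact_force: [-0.1, 0.5, -0.4]
opening: 60.0
grip_force: 0.0
```

```bash
python3 - <<'E'
from h import *
m=camera_model('wrist');snap('wrist','w1.png')
for r in boxes_of('wrist','long_bolt')[:4]:
  l,t,w,h=r['rect'];print(np.round(r['rect']),r['confidence'],at(m,l+w/2,t+h/2,10))
plan([469.7,-285.3,100],-27.3); print(proj(m,[469.7,-285.3,10]))
E
```

```text
[313.  18.  32.  85.] 0.84 [ 518.7 -184.2   10. ]
[409. 202.  63.  48.] 0.69 [ 551.  -369.5   10. ]
[320. 151.  25.  74.] 0.59 [ 471.4 -285.9   10. ]
t 2.1 tcp [ 446.7 -306.5  160.2] units [0.98 0.36 2.01] F [ 0.2  0.  -0.7] open 59.8 grip 0.0
toolx [ 0.46  0.89 -0.  ] tooly [ 0.89 -0.46  0.  ] yaw y -27.2 j6 -0.25
world turn -0.1 tool-z units 0.01
[330.6 188.4]
```

View pics/w1.png

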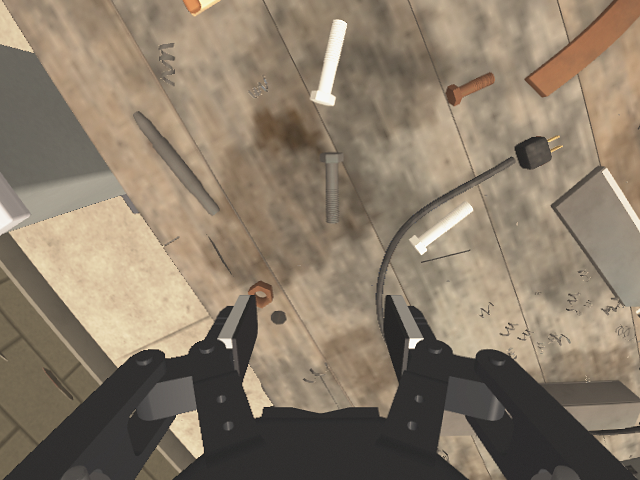

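The wrist view shows the grey bolt at (332,188), head up at (333,157). The white bolts are at (330,62) and (441,228), and the nut at (260,294). The measured position of (471,-286) agrees with the top view, so I descend.

carry_out(moves=[0.5, 0.2, 0.7, 0, 0.5, 0.2, 0.8, 0, 0, 0, 0.8, 0, 0, 0, 0.8, 0, 0, 0, 0.5, 0])

```text
t: 2.52
tcp_pos: [470.2, -284.2, 50.0]
orientation: [-2.679, -1.636, 0.002]
contact_force: [-0.9, -0.6, -0.2]
opening: 59.9
grip_force: 0.0
```

carry_out(moves=[0, 0, 0.5, 0, 0, 0, 0.5, 0, 0, 0, 0.3, 0, 0, 0, 0.2, 0, 0, 0, 0, 0])

```text
t: 2.93
tcp_pos: [470.5, -284.9, 6.2]
orientation: [-2.679, -1.637, 0.001]
contact_force: [-0.3, -0.3, -0.3]
opening: 60.2
grip_force: 0.0
```

```bash
python3 - <<'E'
from h import *
m=camera_model('wrist');snap('wrist','w2.png');plan([471.5,-286,4])
E
```

```text
t 2.98 tcp [ 471.  -285.3    7. ] units [-0.01  0.03  0.1 ] F [-0.5  0.1  0.1] open 59.7 grip 0.0
toolx [0.46 0.89 0.  ] tooly [ 0.89 -0.46 -0.  ] yaw y -27.2 j6 -0.2
```

View pics/w2.png

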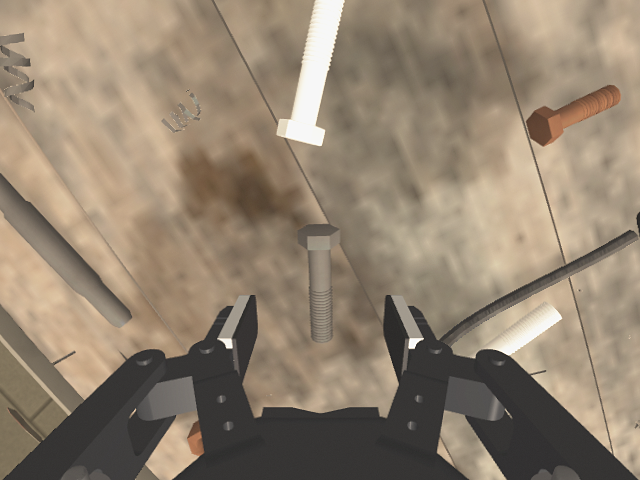

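The bolt sits between the open fingers, head at (319,237) and tip at (321,340). I check where the TCP falls along its length.

```bash
python3 - <<'E'
from h import *
m=camera_model('wrist');o=get_obs();p=o['tcp_pos'];print(proj(m,[p[0],p[1],10]),at(m,320,228,12),at(m,321,341,8))
E
```

```text
[319.  285.6] [ 486.7 -255.8   12. ] [ 455.1 -318.9    8. ]
```

carry_out(moves=[0, 0, 0.1, 0, 0, 0, 0, 0, 0, 0, 0, 0, 0, 0, 0, 0, 0, 0, 0, 0], fingers=0, force=50)

```text
t: 3.4
tcp_pos: [471.3, -285.5, 4.7]
orientation: [2.68, 1.638, 0.0]
contact_force: [-0.5, 0.7, 0.8]
opening: 0.2
grip_force: 0.0
```

carry_out(moves=[0, 0, 0, 0, 0, 0, 0, 0, 0, 0, 0, 0, 0, 0, 0, 0, 0, 0, 0, 0])

```text
t: 3.82
tcp_pos: [471.1, -285.3, 4.2]
orientation: [2.68, 1.639, 0.0]
contact_force: [0.8, -0.6, -0.1]
opening: 0.0
grip_force: 0.0
```

carry_out(moves=[0, 0, -0.5, 0, 0, 0, -0.8, 0, 0, 0, -0.8, 0, 0, 0, -0.8, 0, 0, 0, -0.8, 0])

```text
t: 4.23
tcp_pos: [470.9, -285.1, 116.2]
orientation: [-2.68, -1.638, 0.0]
contact_force: [-0.2, -1.1, 0.1]
opening: -0.1
grip_force: 0.0
```

```bash
python3 - <<'E'
from h import *
snap('wrist','w3.png');plan([513,80,110],90)
E
```

```text
t 4.28 tcp [ 473.6 -287.2  121.2] units [11.49 -4.41  0.31] F [ 1.  -1.3  2.2] open 0.1 grip 0.0
toolx [ 0.46  0.89 -0.  ] tooly [ 0.89 -0.46  0.01] yaw y -27.1 j6 -0.2
world turn -62.9 tool-z units 10.48
```

View pics/w3.png

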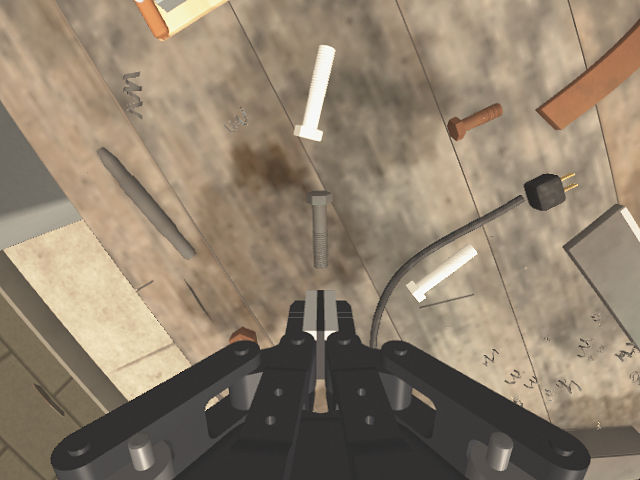

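The fingers closed to 0: a missed grasp. The bolt still lies on the bench at (320,230). I find out why before trying again.

```bash
python3 - <<'E'
from h import *
m=camera_model('wrist');o=get_obs();p=np.array(o['tcp_pos'])
print('tcp px',proj(m,p),'hold px',proj(m,p+[0,0,18.7]))
h=at(m,320,190,12);t=at(m,320,269,8);print(h,t,(h+t)/2,np.linalg.norm(h-t))
snap('top','top2.png');mt=camera_model('top')
for r in boxes_of('top','long_bolt')[:4]:
  l,t,w,h=r['rect'];print(np.round(r['rect']),at(mt,l+w/2,t+h/2,10))
c,d=ray(m,320,190);c2,d2=ray(mt,0,0);print('cams',c,c2)
E
```

```text
tcp px [319.  283.2] hold px [319.2 299.2]
[ 490.6 -257.4   12. ] [ 457.1 -322.8    8. ] [ 473.85 -290.1    10.  ] 73.58946935533646
[358. 230.  30.  28.] [ 514.9 -188.1   10. ]
[406. 260.  19.  15.] [ 471.2 -269.1   10. ]
cams [ 509.1485626  -215.93900714  289.45433401] [347.10686879 -60.8433285  953.3862465 ]
```

```bash
python3 - <<'E'
from h import *
m=camera_model('wrist');o=get_obs();p=np.array(o['tcp_pos']);print(p,o['opening'])
im=snap('wrist','w4.png')
R=cv2.Rodrigues(np.array(m['rvec'],float))[0]
f=lambda q:(R@np.array(q)+np.array(m['tvec']).ravel()).round(1)
print('fx',m['fx'],m['k1'],'tcp cam',f(p),'bolt cam',f([471,-286,10]),'tilt',R[2])
print('exp bolt px',proj(m,[471,-286,10]))
print('depth pads w2',m['fx']*60/128,'head',m['fx']*22/43)
rt=[(r['rect'],r['confidence']) for r in boxes_of('wrist','long_bolt')];print(rt)
# bolt mask: lower-saturation dark in column strip
cv2.imwrite('pics/w4c.png',cv2.resize(im[150:350,220:420,::-1],(600,600),interpolation=cv2.INTER_CUBIC))
E
```

```text
[ 472.30125995 -286.25125963  117.21884523] -0.34478692466255906
fx 331.0159919258752 -0.047390713823187484 tcp cam [ -0.6  23.3 184.7] bolt cam [ -2.4  -9.7 286.7] tilt [-0.13772883 -0.27868938 -0.9504541 ]
exp bolt px [317.3 230.4]
depth pads w2 155.163746215254 head 169.35701912486638
[([404.5, 245.9, 67.0, 53.0], 0.85), ([292.9, 44.2, 38.7, 95.1], 0.8), ([304.1, 189.4, 24.2, 77.0], 0.59)]
```

View pics/w4c.png

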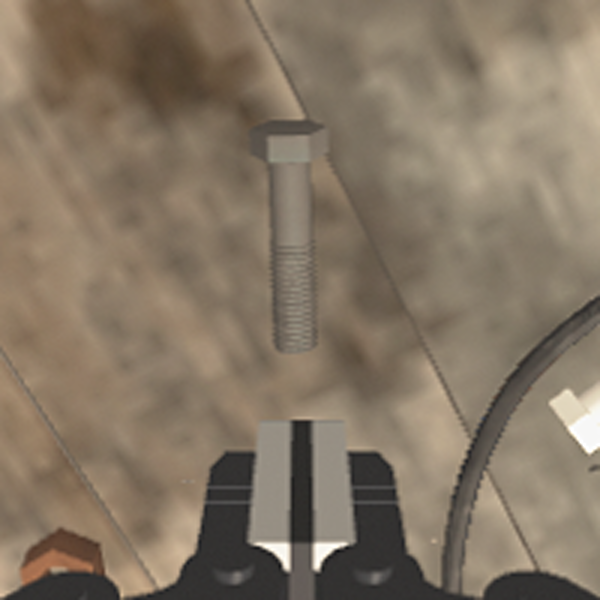

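The bolt lies unmoved, with its centre at about wrist pixel (318,229), against (317,230) expected, so the lateral position is right. The closed pad ends show at row 290, about 8 mm behind the TCP, so the pads probably closed just above the shaft. I go down again more deeply, watching the force.

carry_out(moves=[0, 0, 0.8, 0, 0, 0, 0.9, 0, 0, 0, 0.9, 0, 0, 0, 0.8, 0, 0, 0, 0.4, 0], fingers=40)

```text
t: 4.9
tcp_pos: [468.0, -282.9, -3.3]
orientation: [-2.674, -1.634, 0.005]
contact_force: [-0.2, 0.2, -0.2]
opening: 40.0
grip_force: 0.0
```

carry_out(moves=[0, 0, 0, 0, 0, 0, 0, 0, 0, 0, 0.1, 0, 0, 0, 0, 0])

```text
t: 5.23
tcp_pos: [471.5, -285.6, -1.4]
orientation: [2.679, 1.638, 0.001]
contact_force: [0.6, 0.8, -0.4]
opening: 39.9
grip_force: 0.0
```

carry_out(moves=[0, 0, 0.05, 0, 0, 0, 0, 0, 0, 0, 0, 0, 0, 0, 0, 0, 0, 0, 0, 0], fingers=0, force=40)

```text
t: 5.65
tcp_pos: [471.2, -285.4, -3.0]
orientation: [2.68, 1.638, 0.0]
contact_force: [0.3, -0.3, -1.5]
opening: 0.3
grip_force: 0.0
```

Still nothing, and no bench contact at z = -3. I feel downwards with the closed fingers, in small steps, to find the real height.

carry_out(moves=[0, 0, 0.1, 0, 0, 0, 0, 0])

```text
t: 5.82
tcp_pos: [471.5, -285.6, -6.2]
orientation: [2.68, 1.638, 0.001]
contact_force: [0.2, 0.3, 1.9]
opening: -0.1
grip_force: 1.2
```

carry_out(moves=[0, 0, 0.1, 0, 0, 0, 0, 0])

```text
t: 5.98
tcp_pos: [471.6, -285.7, -6.3]
orientation: [2.679, 1.638, 0.001]
contact_force: [-3.7, 3.2, 21.4]
opening: -0.2
grip_force: 11.2
```

```bash
python3 - <<'E'
from h import *
m=camera_model('wrist');plan([471,-286,0]);im=snap('wrist')
cv2.imwrite('pics/w5.png',cv2.resize(im[180:380,200:440,::-1],(720,600),interpolation=cv2.INTER_CUBIC))
p=np.array(get_obs()['tcp_pos']);print(proj(m,p),proj(m,[471,-286,10]))
E
```

```text
t 5.98 tcp [ 471.6 -285.7   -6.3] units [-0.02 -0.01 -0.21] F [-3.7  3.2 21.4] open -0.2 grip 11.2
toolx [ 0.46  0.89 -0.  ] tooly [ 0.89 -0.46  0.  ] yaw y -27.1 j6 -0.2
[319.  283.2] [318.2 297.8]
```

View pics/w5.png

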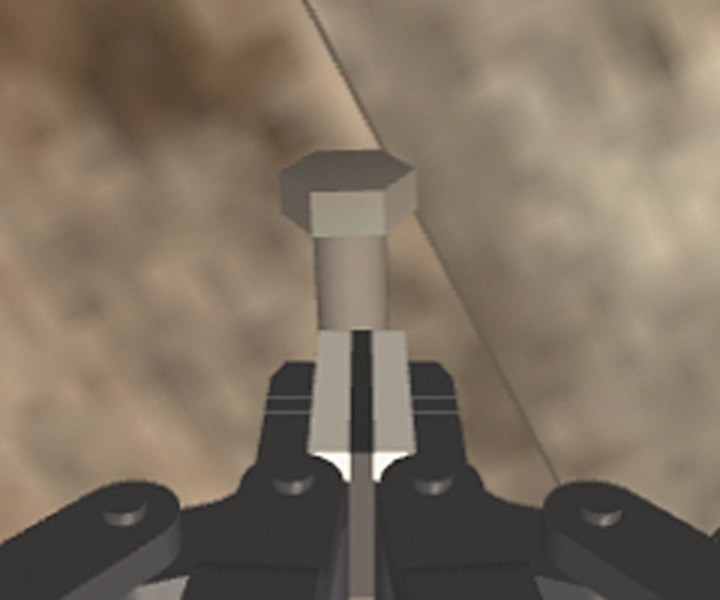

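The closed fingers are pressing on top of the shaft: 21 N at a reported TCP z of -6. The real finger ends therefore sit about 21 mm short of the reported TCP. The shaft shows centred under the fingers at about (317,290). I lift, open, and go to about z = -17.

carry_out(moves=[0, 0, -0.5, 0, 0, 0, -0.3, 0, 0, 0, 0, 0])

```text
t: 6.28
tcp_pos: [472.3, -286.3, 16.5]
orientation: [2.677, 1.637, 0.002]
contact_force: [0.6, 0.1, -0.1]
opening: 0.3
grip_force: 0.0
```

carry_out(moves=[0, 0, 0, 0, 0, 0, 0, 0, 0, 0, 0.4, 0, 0, 0, 0.4, 0, 0, 0, 0, 0], fingers=45)

```text
t: 6.7
tcp_pos: [469.1, -283.8, -12.0]
orientation: [-2.676, -1.636, 0.003]
contact_force: [-0.4, 0.5, -0.6]
opening: 44.9
grip_force: 0.0
```

carry_out(moves=[0, 0, 0.15, 0, 0, 0, 0.1, 0, 0, 0, 0, 0])

```text
t: 6.95
tcp_pos: [470.8, -285.1, -17.3]
orientation: [-2.68, -1.638, 0.001]
contact_force: [0.8, 0.2, 0.2]
opening: 45.2
grip_force: 0.0
```

carry_out(moves=[0, 0, 0, 0, 0, 0, 0, 0, 0, 0, 0, 0, 0, 0, 0, 0, 0, 0, 0, 0], fingers=0, force=50)

```text
t: 7.37
tcp_pos: [471.4, -285.6, -16.3]
orientation: [2.679, 1.638, 0.001]
contact_force: [-0.1, 1.6, 3.3]
opening: 21.1
grip_force: 50.6
```

Gripped: opening 21 mm, 50 N. Lifting.

carry_out(moves=[0, 0, -0.4, 0, 0, 0, -0.8, 0, 0, 0, -0.8, 0, 0, 0, -0.8, 0, 0, 0, -0.7, 0])

```text
t: 7.78
tcp_pos: [471.0, -285.2, 89.5]
orientation: [2.68, 1.639, 0.0]
contact_force: [0.2, 0.0, -1.3]
opening: 20.7
grip_force: 50.2
```

carry_out(moves=[0, 0, 0, 0, 0, 0, 0, 0])

```text
t: 7.95
tcp_pos: [471.5, -285.7, 89.0]
orientation: [2.678, 1.637, 0.001]
contact_force: [-0.6, -1.8, -0.2]
opening: 20.5
grip_force: 50.3
```

```bash
python3 - <<'E'
from h import *
plan([513,80,90],90)
E
```

```text
t 7.95 tcp [ 471.5 -285.7   89. ] units [11.48 -4.33 -0.05] F [-0.6 -1.8 -0.2] open 20.5 grip 50.3
toolx [ 0.46  0.89 -0.  ] tooly [ 0.89 -0.46  0.  ] yaw y -27.1 j6 -0.2
world turn -62.9 tool-z units 10.48
```

carry_out(moves=[1, -0.38, 0, 0, 1, -0.38, 0, 0, 1, -0.38, 0, 0, 1, -0.38, 0, 0, 1, -0.38, 0, 0])

```text
t: 8.37
tcp_pos: [487.1, -123.9, 86.2]
orientation: [-2.678, -1.636, 0.004]
contact_force: [0.4, 0.1, -0.8]
opening: 20.7
grip_force: 50.2
```

carry_out(moves=[1, -0.38, 0, 0, 1, -0.38, 0, 0, 1, -0.38, 0, 0, 1, -0.38, 0, 0, 1, -0.38, 0, 0])

```text
t: 8.78
tcp_pos: [504.7, 35.4, 86.2]
orientation: [-2.679, -1.637, 0.005]
contact_force: [0.7, -0.2, -0.9]
opening: 20.4
grip_force: 50.2
```

carry_out(moves=[0.8, -0.3, 0, 0, 0.7, -0.2, 0, 0, 0, 0, 0, 1, 0, 0, 0, 1, 0, 0, 0, 1])

```text
t: 9.2
tcp_pos: [511.9, 81.2, 86.0]
orientation: [-2.905, -1.193, 0.006]
contact_force: [-0.5, 0.7, -0.6]
opening: 20.6
grip_force: 50.3
```

carry_out(moves=[0, 0, 0, 1, 0, 0, 0, 1, 0, 0, 0, 1, 0, 0, 0, 1, 0, 0, 0, 1])

```text
t: 9.62
tcp_pos: [511.9, 80.6, 86.1]
orientation: [-3.116, -0.399, 0.006]
contact_force: [0.4, 0.5, -1.3]
opening: 20.2
grip_force: 50.2
```

carry_out(moves=[0, 0, 0, 1, 0, 0, 0, 1, 0, 0, 0, 0, 0, 0, 0, 0])

```text
t: 9.95
tcp_pos: [512.3, 80.5, 86.7]
orientation: [3.14, 0.083, -0.005]
contact_force: [1.1, 0.1, -0.9]
opening: 20.3
grip_force: 50.2
```

```bash
python3 - <<'E'
from h import *
plan([513,80,20],91.4);snap('wrist','w6.png');m=camera_model('wrist')
for r in boxes_of('wrist','long_bolt_slot_floor')[:2]:
  l,t,w,h=r['rect'];print(np.round(r['rect']),r['confidence'],at(m,l+w/2,t+h/2,18))
E
```

```text
t 9.95 tcp [512.3  80.5  86.7] units [0.03 0.02 2.22] F [ 1.1  0.1 -0.9] open 20.3 grip 50.2
toolx [ 1.    0.05 -0.  ] tooly [ 0.05 -1.    0.  ] yaw y -87.0 j6 1.54
world turn -1.6 tool-z units 0.27
```

View pics/w6.png

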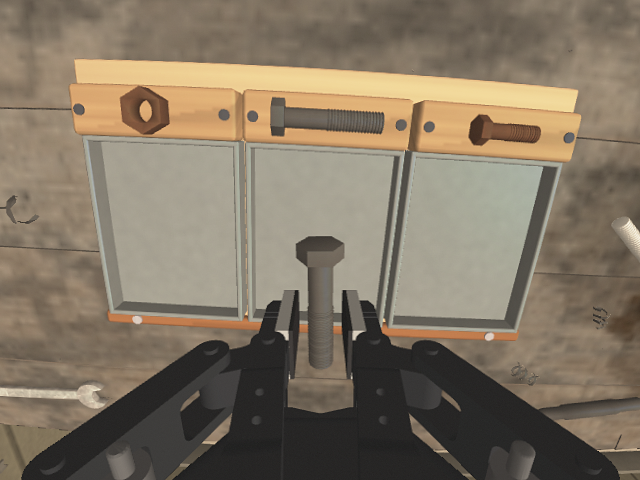

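The bolt is held, head at (320,248), over the middle tray. The samples on the ledge are the nut at (145,110), the long dark bolt at (330,117) and the short rusty bolt at (505,130), so this is the right slot. Lowering.

carry_out(moves=[0, 0, 0.5, 0.3, 0, 0, 0.7, 0, 0, 0, 0.7, 0, 0, 0, 0.5, 0, 0, 0, 0.3, 0])

```text
t: 10.47
tcp_pos: [512.0, 80.5, 5.2]
orientation: [3.141, 0.032, -0.005]
contact_force: [-0.5, -0.5, -0.4]
opening: 20.9
grip_force: 50.2
```

carry_out(moves=[0, 0, 0.15, 0, 0, 0, 0, 0, 0, 0, 0, 0])

```text
t: 10.72
tcp_pos: [514.0, 80.6, 3.0]
orientation: [3.141, 0.03, 0.001]
contact_force: [0.5, -0.2, -0.5]
opening: 20.6
grip_force: 50.2
```

carry_out(moves=[0, 0, 0.1, 0, 0, 0, 0, 0, 0, 0, 0, 0])

```text
t: 10.97
tcp_pos: [513.9, 80.6, 0.2]
orientation: [3.141, 0.03, 0.002]
contact_force: [-0.2, 0.1, -0.3]
opening: 21.0
grip_force: 50.2
```

carry_out(moves=[0, 0, 0.1, 0, 0, 0, 0, 0, 0, 0, 0, 0])

```text
t: 11.22
tcp_pos: [513.4, 80.6, -3.4]
orientation: [3.141, 0.03, -0.0]
contact_force: [-0.5, 0.9, 0.4]
opening: 20.6
grip_force: 50.2
```

carry_out(moves=[0, 0, 0.08, 0, 0, 0, 0, 0, 0, 0, 0, 0])

```text
t: 11.47
tcp_pos: [513.9, 80.6, -5.3]
orientation: [3.141, 0.03, 0.001]
contact_force: [-0.8, 0.2, 3.1]
opening: 20.7
grip_force: 50.8
```

Touching the floor (3 N). I release and retreat.

carry_out(moves=[0, 0, 0, 0, 0, 0, 0, 0, 0, 0, 0, 0, 0, 0, 0, 0], fingers=42)

```text
t: 11.8
tcp_pos: [513.4, 80.6, -5.9]
orientation: [3.141, 0.029, -0.001]
contact_force: [-0.5, -1.0, 1.4]
opening: 42.3
grip_force: 0.0
```

carry_out(moves=[0, 0, -0.4, 0, 0, 0, -0.8, 0, 0, 0, -0.9, 0, 0, 0, -0.9, 0, 0, 0, -0.9, 0])

```text
t: 12.22
tcp_pos: [513.1, 80.6, 112.2]
orientation: [3.141, 0.03, -0.001]
contact_force: [0.0, 0.2, -0.2]
opening: 41.8
grip_force: 0.0
```

carry_out(moves=[0, 0, 0, 0, 0, 0, 0, 0, 0, 0, 0, 0])

```text
t: 12.47
tcp_pos: [512.8, 80.6, 110.7]
orientation: [3.141, 0.03, -0.002]
contact_force: [0.9, -0.4, -0.4]
opening: 41.8
grip_force: 0.0
```

```bash
python3 - <<'E'
from h import *
plan([513,80,100],91.4);im=snap('wrist','w7.png');m=camera_model('wrist')
for q,z in (('long_bolt',21),('long_bolt_slot_floor',18)):
 for r in boxes_of('wrist',q)[:3]:
  l,t,w,h=r['rect'];print(q,np.round(r['rect']),round(r['confidence'],2),at(m,l+w/2,t+h/2,z))
E
```

```text
t 12.47 tcp [512.8  80.6 110.7] units [0.01 0.02 0.36] F [ 0.9 -0.4 -0.4] open 41.8 grip 0.0
toolx [ 1.    0.02 -0.  ] tooly [ 0.02 -1.    0.  ] yaw y -88.9 j6 1.57
world turn 0.3 tool-z units -0.05
long_bolt [310. 193.  24.  81.] 0.61 [514.9  78.4  21. ]
long_bolt [591. 203.  48.  60.] 0.59 [ 520.9 -169.2   21. ]
long_bolt_slot_floor [244. 100. 156. 210.] 0.96 [538.4  79.   18. ]
```

View pics/w7.png

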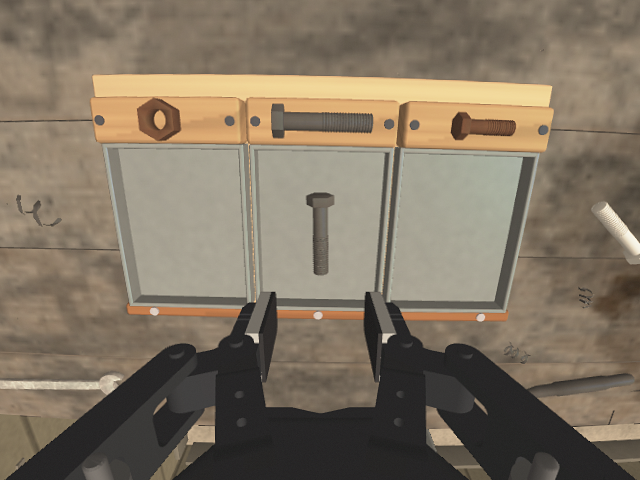

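The bolt lies flat and lengthwise in the middle tray, centred at about (320,233), behind the long sample at (325,120). The gripper is clear, so I hand in.

```bash
python3 -c "
from cell import job_done
print(job_done())"
```

```text
the job is handed in; nothing more can be done
None
```

The grey long bolt lies flat and lengthwise near the centre of the middle slot, the one with the long-bolt sample. The gripper is clear and the job was handed in at about 12.6 s; the hand-in returned no verdict.

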